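# Refit the matching cap of a split pipe clamp

## Robot

A 6-joint arm with a two-finger parallel gripper is mounted at the origin on the work surface. World frame = base frame: x ahead of the robot, y to its left, z up, the work surface at z = 0. Lengths are in m, angles in rad, forces in N, time in s.
With the tool pointing down it reaches from about 0.275 to 0.825 m from the base axis. Payload 5.2 kg.
Tool frame: the origin (TCP) lies at the very end of the fingers, on their centre line; the grasp point (between the pads) lies 19 mm behind it (manip.pinch_z is the distance from the TCP to the grasp point, in m); z points along the fingers, x is the direction in which the jaws open and shut, and the axes are right-handed (so a half turn about z gives the same grasp; the last joint's range is limited). The gripper opens to 93 mm and grips with 3 to 60 N. Pads are 15 mm wide; open, the fingers measure 128 mm over their backs; the gripper's body (75 mm by 188 mm) begins 65 mm behind the grasp point.
Start: joints at [-1.432, 0.259, 1.535, -0, 1.348, -0.203], TCP at [0.184, -0.518, 0.219] pointing down, gripper open.
Joint ranges: [-3.14, 3.14], [-0.91, 2.08], [0.19, 2.58], [-1.22, 4.36], [0.22, 2.71], [-3.12, 3.12]. Speed limits (rad/s): [2.57, 2.57, 3.14, 3.14, 3.14, 3.14].

## Interface

Orientations are given as a rotation vector (axis times angle).
In Python, from rig import manip gives the robot as it stands.
- The arm moves only by the tool jog_arm, never from a script. Its argument "increments" is a list of rows, each a list of 4 numbers: the shift along the tool's x, y, z in mm, then the turn about the tool's z in rad. In form: [[dx, dy, dz, yaw], ...]. A call has 1 to 5 rows; each row is the pose to reach, as a shift and turn from the pose commanded when the call began, along the tool's axes at that moment; what a row does not reach only later rows make up. A row lasts 1/12 s, in which the tool goes at most 41.7 mm and 7.16 degrees, less where a joint would pass 70% of its speed; a pose out of reach is approached as far as the arm can. A call with a gripper value outside its range is refused whole. "grip" is the closure, from -1 (fully open) to 1 (shut), so that 0 is half open, set as the call begins (left out, the last holds). The fingers move at their own pace and stop on an object; "grip_force" is the grip in N (left out, the last holds). Time passes only in rows, so rows that repeat a pose let the fingers close. It gives the time, the measured TCP pose, the force and the opening at its end, in the units of the state.
- manip.sense(): the state, without advancing time (a new reading comes with each control period).
- manip.grab_frame(name): name is "scene" or "top" or "wrist"; returns a dict with "image" (384x512x3 uint8, red, green, blue), "intrinsics" (3x3 intrinsics, pixels), "eye" and "rotation" of the camera in the world. Camera axes: x right, y up, looking along -z (the intrinsics and any distortion apply to the point x, -y, -z); pixel columns grow to the right and rows downward; lengths in m; the calibration is good to about 2 mm. A picture is of the moment at which its call begins. There is no depth.
- manip.job_done(): hands the job in, once; it reports no verdict.
The state is a dict: "time": time; "qpos": joint angles; "joint_velocities": joint speeds; "tau": joint torques, N m; "tcp_pos": TCP position; "tcp_rot": TCP orientation; "force": force on the tool from outside, world axes, zero at the start; "torque": the same for the moment, N m; "width": opening from 0.0 (shut) to 1.0 (fully open).
Only numpy, scipy, OpenCV 4.12 (cv2) and the standard library are available. Lean on these libraries where they do the work, as an engineer would, in place of code of your own. Each camera call takes 0.05 s, during which the arm holds its last target. There are 200 camera calls.

## Task

The clamp on the pipe stand has lost its cap. Of the three caps lying joint face up on the bench, take the one whose two grooves match the two ribs of the lower half, turn it over and set it gently over the copper pipe, the right way round and fully home, its joint face flat on the lower half. Let go of it, and leave the other two caps and the wrench, jar and brass fitting where they are.

Things in the scene. Friction and masses are not known exactly. Their poses are not given: they have to be found in the camera images.
- cap_a_c (a point): centre of a loose aluminium clamp cap: flat-sided block 62 mm across (y), 48 mm along the bore (x), 42 mm high (z), 0.25 kg. z points out of the joint face: up at the start, down when fitted. The half-round bore (radius 15.5 mm, along x) leaves a land 15.5 mm wide each side. Each land has one groove across it in y, 13 mm wide, 7 mm deep: on the +y land at x = +12 mm, on the -y land at x = 0.
- cap_b_c (a point): loose clamp cap, same block, same axes and same point as cap_a_c. Its grooves (13 mm wide, 7 mm deep, across the land in y): on the +y land centred at x = -12 mm, on the -y land at x = 0. Mass 0.2 to 0.33 kg.
- cap_c_c (a point): loose clamp cap, same block, same axes and same point as cap_a_c. Its grooves (13 mm wide, 7 mm deep, across the land in y): on both lands centred at x = -12 mm. The bench between the caps and the pipe stand (a hand's breadth each way about x = 0.46, y = 0.02 m) is clear.
- seat (a point): where the centre of the fitted cap belongs on the stand, 71 mm above the bench and 21 mm above the lower half's joint face. z up, x along the pipe. A fitted cap has its z down, its y along this y and its x against this x. Play is 1.5 mm each way at the ribs and the pipe; a cap that does not match, or is the wrong way round, stops 6 mm proud.
- stand: fixed pipe stand: base plate 120 x 130 x 10 mm; lower clamp half 48 (x) by 62 mm (y), joint face 50 mm up; in it, axis in the joint face, a copper pipe along x, 28 mm thick, 200 mm long. Each land has a rib across it in y, 6 mm high, 10 mm wide (7 at the top): on the +y land at x = +12 mm, on the -y land at x = 0. Origin under its centre on the bench, axes as the seat.
- wrench: bystander: a steel wrench, 170 mm long, lying on the bench; origin at its underside, x along it.
- jar: bystander: grey plastic jar, 56 mm in diameter, 75 mm high; origin at the centre of its underside.
- fitting: bystander: brass pipe fitting, 38 mm in diameter, 36 mm high; origin at the centre of its underside.
Mind the look-alikes: they are no part of the job. Leave any green or purple look-alike of the part that bears cap_b_c alone.

How it is judged:
By the outcome, as a careful person would: the job done as asked, in the order asked, and still so for the second after the job is handed in, with the robot touching nothing.
It also fails if it takes over 72 s, if anything falls off the work surface, if the arm or the gripper's body presses on something with over 40 N, if the wrist force passes 120 N, or if a joint passes its speed limit or range.

## Working session

There is one attempt and no reset: what is moved stays moved. The work goes in short steps, Python scripts to look and compute and a tool call to move; the robot and the scene stay as the last step left them, time stands still between calls to the robot, and variables do not carry over. Pictures are saved under pics/ and viewed, on a budget of 10 in all, crops included, one or two more only if the job needs it, and the job is handed in when it is done.

Besides the shell and the picture viewer there is one more tool, called after ">>>" as name(argument=value, ...), one argument or row to a line, values as JSON. jog_arm: Moves the arm, as the interface text tells. Its arguments: {"type":"object","properties":{"increments":{"type":"array","items":{"type":"array","items":{"type":"number"}}},"grip":{"type":"number"},"grip_force":{"type":"number"}},"required":["increments"]}

```bash
mkdir -p pics; ls
cat > h.py <<'E'
import numpy as np,cv2
from rig import manip
def grab(n,f):
    d=manip.grab_frame(n); cv2.imwrite(f"pics/{f}.png",d["image"][:,:,::-1]); np.savez(f"pics/{f}.npz",**{k:d[k] for k in d}); return d
def load(f): return np.load(f"pics/{f}.npz",allow_pickle=True)
def ray(d,uv,z):
    K=d["intrinsics"];uv=np.atleast_2d(uv).astype(float)
    p=np.c_[uv,np.ones(len(uv))]@np.linalg.inv(K).T
    w=(p*[1,-1,-1])@np.array(d["rotation"]).T
    e=np.array(d["eye"]); return e+w*((z-e[2])/w[:,2])[:,None]
def proj(d,P):
    c=(np.atleast_2d(P)-np.array(d["eye"]))@np.array(d["rotation"])*[1,-1,-1]
    q=c@np.array(d["intrinsics"]).T; return q[:,:2]/q[:,2:]
E
python3 - <<'E'
from h import *
for n in("top","scene"):
    d=grab(n,n+"0"); print({k:(v if k!="image" else 0) for k,v in d.items()})
print(manip.sense(),manip.pinch_z)
a=cv2.imread("pics/top0.png");cv2.imwrite("pics/top0b.png",cv2.resize(a,(800,600)))
E
```

```text
pics
{'image': 0, 'intrinsics': array([[361.6624577 ,   0.        , 257.86190711],
       [  0.        , 361.6624577 , 195.13289324],
       [  0.        ,   0.        ,   1.        ]]), 'eye': array([0.41776368, 0.03313873, 1.08320849]), 'rotation': array([ 0.09261171, -0.11170814, -1.59722646])}
{'image': 0, 'intrinsics': array([[391.83928596,   0.        , 257.50971461],
       [  0.        , 391.83928596, 194.40291754],
       [  0.        ,   0.        ,   1.        ]]), 'eye': array([ 1.16727833, -0.2921041 ,  1.1128082 ]), 'rotation': array([0.52822184, 0.33195757, 1.09469516])}
{'time': 0.1, 'qpos': array([-1.43176860e+00,  2.59277965e-01,  1.53596680e+00, -1.56675444e-05,
        1.34801245e+00, -2.02775959e-01]), 'joint_velocities': array([ 0.00137196, -0.00190738, -0.00097394,  0.00193859,  0.00037237,
        0.00062295]), 'tau': array([ 1.25519960e-03, -4.38212943e+01, -2.84642208e+01,  7.20152375e-02,
        3.62236099e-02, -5.08751475e-05]), 'tcp_pos': array([ 0.18431188, -0.51767171,  0.21789937]), 'tcp_rot': array([-2.56590149e+00,  1.81057738e+00,  1.80581401e-03]), 'force': array([-0.44448606,  0.80887078, -0.6057034 ]), 'torque': array([-0.00845067,  0.00884902, -0.01939856]), 'width': 0.9992235011419182} 0.0188
```

View pics/top0b.png

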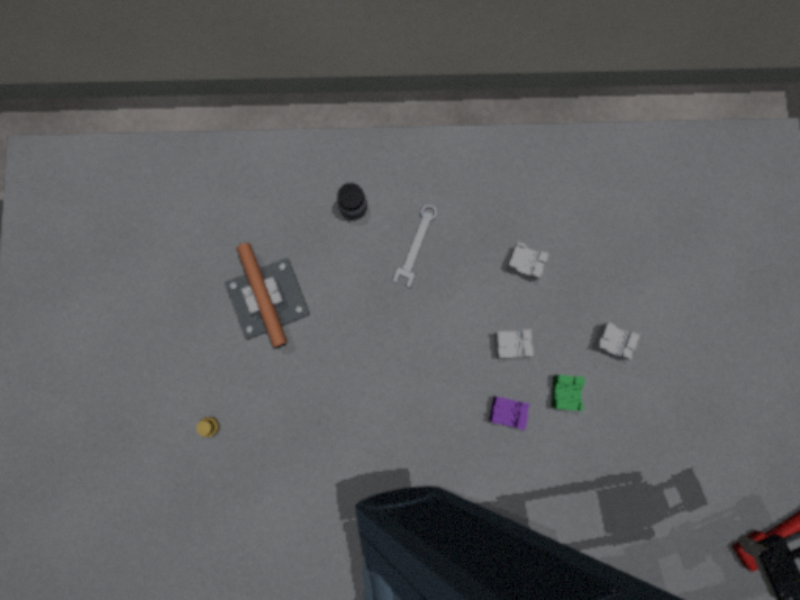

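View pics/scene0.png

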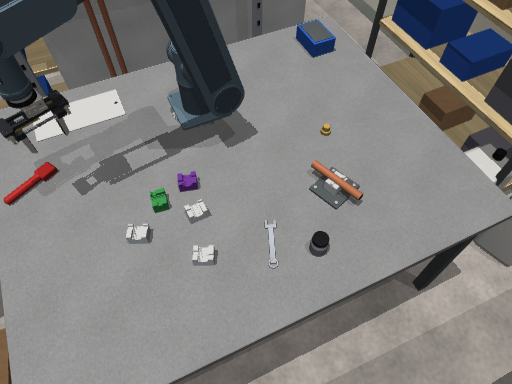

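```bash
sed -i 's/np.array(d\["rotation"\])/cv2.Rodrigues(np.array(d["rotation"],float))[0]/' h.py
python3 - <<'E'
from h import *
d=load("top0"); img=d["image"]; hsv=cv2.cvtColor(img,cv2.COLOR_RGB2HSV)
for nm,m in (("white",(hsv[...,2]>135)&(hsv[...,1]<40)),("copper",(hsv[...,0]<14)&(hsv[...,1]>120)&(hsv[...,2]>90)),("green",(hsv[...,0]>45)&(hsv[...,0]<75)&(hsv[...,1]>120)),("purple",(hsv[...,0]>130)&(hsv[...,0]<155)&(hsv[...,1]>120))):
    n,l,s,c=cv2.connectedComponentsWithStats(m.astype(np.uint8))
    for i in range(1,n):
        if s[i,4]>40 and c[i][1]>80:
            cnt=np.argwhere(l==i)[:,::-1].astype(np.float32)
            print(nm,c[i].round(1),s[i,4],ray(d,c[i],0.05 if nm=="copper" else 0.042)[0].round(4))
R=cv2.Rodrigues(np.array(manip.sense()["tcp_rot"]))[0]; print(R.round(3))
t=grab("wrist","w0");print(t["eye"],cv2.Rodrigues(np.array(t["rotation"]))[0].round(3),t["intrinsics"][0])
a=img[150:270,300:420];b=img[140:240,130:230]
o=np.hstack([cv2.resize(x,(400,400),interpolation=cv2.INTER_CUBIC) for x in(a,b)]);cv2.imwrite("pics/c0.png",o[:,:,::-1])
E
```

```text
white [264.8 159.4] 247 [ 0.6588 -0.0049  0.042 ]
white [336.4 166.4] 242 [ 0.6319 -0.215   0.042 ]
white [174.2 185.2] 71 [0.5893 0.2609 0.042 ]
white [159.7 191.6] 69 [0.5716 0.3026 0.042 ]
white [392.  216.3] 178 [ 0.4805 -0.3675  0.042 ]
white [329.1 219.4] 292 [ 0.477  -0.1847  0.042 ]
white [405.1 217.6] 46 [ 0.4758 -0.4052  0.042 ]
copper [167.  188.6] 549 [0.5787 0.2796 0.05  ]
copper [505.8 337.7] 86 [ 0.1366 -0.6536  0.05  ]
copper [479.1 358.1] 59 [ 0.0855 -0.5735  0.05  ]
green [362.7 250.9] 372 [ 0.3843 -0.276   0.042 ]
purple [325.5 263.8] 350 [ 0.3513 -0.1675  0.042 ]
[[ 0.335 -0.942 -0.   ]
 [-0.942 -0.335  0.002]
 [-0.002 -0.    -1.   ]]
[ 0.25486395 -0.49223428  0.38547033] [[ 0.334  0.908  0.253]
 [-0.943  0.322  0.087]
 [-0.002 -0.268  0.963]] [293.50316493   0.         256.60171369]
```

View pics/c0.png

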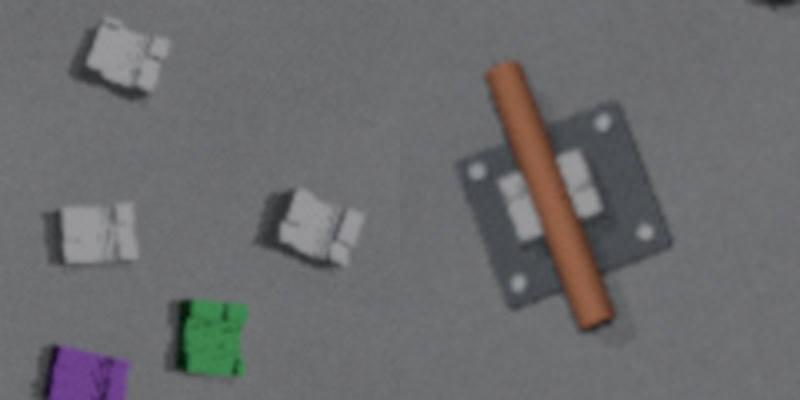

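>>> jog_arm(
  increments=[
    [-80, -187, -18, 0],
    [-80, -187, -18, 0],
    [-80, -187, -18, 0],
    [-80, -187, -18, 0],
    [-80, -187, -18, 0],
  ],
)

```text
time: 0.57
tcp_pos: [0.3349, -0.3782, 0.2367]
tcp_rot: [-2.566, 1.811, 0.0]
force: [0.9, -0.4, 0.3]
width: 1.0
```

>>> jog_arm(
  increments=[
    [-65, -147, -14, 0],
    [-65, -147, -14, 0],
    [-65, -147, -14, 0],
    [-65, -147, -14, 0],
    [-65, -147, -14, 0],
  ],
)

```text
time: 0.98
tcp_pos: [0.4544, -0.2648, 0.2512]
tcp_rot: [-2.57, 1.802, -0.002]
force: [-0.0, 0.1, -0.6]
width: 0.999
```

Run:
```python
from h import *
s=manip.sense();print(s["time"],s["tcp_pos"],s["tcp_rot"])
d=grab("wrist","w1");cv2.imwrite("pics/w1b.png",cv2.resize(d["image"],(800,600),interpolation=cv2.INTER_CUBIC)[:,:,::-1])
```

```text
0.9833 [ 0.45440219 -0.26484842  0.25119114] [-2.56975932e+00  1.80201017e+00 -2.07615967e-03]
```

View pics/w1b.png

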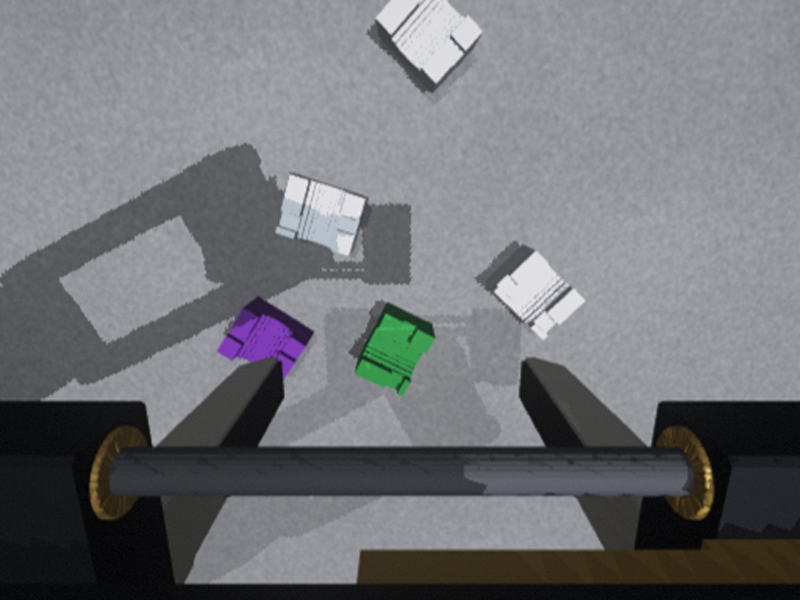

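Run:
```python
from h import *
d=load("w1")["image"]
c=[d[0:64,230:314],d[104:168,168:252],d[150:214,300:384]]
s=[cv2.resize(x,(400,300),interpolation=cv2.INTER_CUBIC) for x in c]
t=cv2.resize(d[185:257,135:231],(400,300),interpolation=cv2.INTER_CUBIC)
cv2.imwrite("pics/c1.png",np.vstack([np.hstack(s[:2]),np.hstack([s[2],t])])[:,:,::-1])
```

```text
(no output)
```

View pics/c1.png

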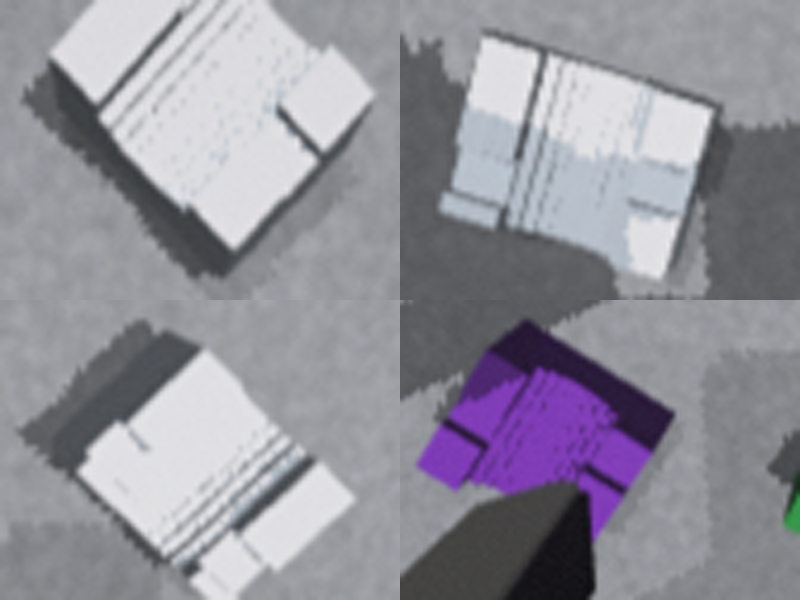

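Run:
```python
from h import *
d=load("w1")
c=np.array([[485,32],[718,108],[667,278],[440,205]])
uv=c/np.array([400/84,300/64])+[168,104]-0.4
P=ray(d,uv,0.042);print(P.round(4),np.linalg.norm(P-np.roll(P,-1,0),axis=1).round(4))
C=P.mean(0);x=(P[0]+P[1]-P[2]-P[3]);y=P[0]+P[3]-P[1]-P[2]
print(C,np.degrees(np.arctan2(x[1],x[0])),np.degrees(np.arctan2(y[1],y[0]))-90, proj(load("top0"),C))
# mask-based check in top image: white pixels of component
R=cv2.Rodrigues(np.array(manip.sense()["tcp_rot"]))[0];print(R.round(4), np.degrees(np.arctan2(R[1,0],R[0,0])))
t=load("top0");h=cv2.cvtColor(t["image"],cv2.COLOR_RGB2GRAY)[205:235,312:348]
m=(h>125).astype(np.uint8);cs=max(cv2.findContours(m,0,2)[0],key=cv2.contourArea).reshape(-1,2).astype(float)+[312,205]
W=ray(t,cs,0.042)[:,:2].astype(np.float32);print(cv2.minAreaRect(W))
```

```text
[[ 0.537  -0.2507  0.042 ]
 [ 0.5395 -0.315   0.042 ]
 [ 0.4929 -0.3198  0.042 ]
 [ 0.4907 -0.2552  0.042 ]] [0.0643 0.0468 0.0647 0.0464]
[ 0.51503664 -0.28516237  0.042     ] 5.704325530611277 2.095047101644994 [[362.85362576 205.25625897]]
[[ 3.404e-01 -9.403e-01  5.000e-04]
 [-9.403e-01 -3.404e-01  3.000e-04]
 [-1.000e-04 -6.000e-04 -1.000e+00]] -70.09595424818758
((0.4762886166572571, -0.1859952211380005), (0.04757232591509819, 0.06333219259977341), 1.9282785654067993)
```

Run:
```python
from h import *
d=load("w1");R=cv2.Rodrigues(d["rotation"])[0]
print(d["eye"],R.round(3),d["intrinsics"])
print("tcp in wrist",proj(d,manip.sense()["tcp_pos"]))
for n in ("top0","scene0"):
    q=load(n);print(n,proj(q,[[.476,-.186,.042],[0.515,-.285,.042],[0,0,0]]))
# scene check of cap b
q=load("scene0");print(ray(q,[[196,210],[204,254],[138,233],[187,181],[159,200]],0.03).round(3))
t=load("top0");print(ray(t,np.array([[515,344],[528,262],[619,341],[510,413],[568,393]])/1.5625,0.03).round(3))
print(ray(d,np.array([[320,215],[430,35],[540,290],[265,335],[395,348]])/1.5625,0.03).round(3))
```

```text
[ 0.52431904 -0.23898842  0.41895069] [[ 0.339  0.907  0.25 ]
 [-0.941  0.327  0.089]
 [-0.001 -0.265  0.964]] [[293.50316493   0.         256.60171369]
 [  0.         293.50316493 197.88117855]
 [  0.           0.           1.        ]]
tcp in wrist [[260.10468467 245.69528322]]
top0 [[329.5310615  219.69831908]
 [362.79876505 205.27040816]
 [270.05651328 391.19751152]]
scene0 [[194.80604312 207.18421487]
 [169.16836469 228.31706904]
 [198.64141584 105.58594956]]
[[ 0.48  -0.185  0.03 ]
 [ 0.637 -0.218  0.03 ]
 [ 0.482 -0.378  0.03 ]
 [ 0.358 -0.172  0.03 ]
 [ 0.392 -0.282  0.03 ]]
[[ 0.475 -0.189  0.03 ]
 [ 0.63  -0.222  0.03 ]
 [ 0.475 -0.384  0.03 ]
 [ 0.349 -0.172  0.03 ]
 [ 0.382 -0.282  0.03 ]]
[[ 0.477 -0.184  0.03 ]
 [ 0.633 -0.223  0.03 ]
 [ 0.481 -0.383  0.03 ]
 [ 0.36  -0.169  0.03 ]
 [ 0.388 -0.282  0.03 ]]
```

Run:
```python
from h import *
d=load("w1")
c=np.array([[485,32],[718,108],[667,278],[440,205]])-[400,0]
uv=(c+.5)/np.array([400/84,300/64])+[168,104]-0.5
P=ray(d,uv,0.042);print(P.round(4),np.linalg.norm(P-np.roll(P,-1,0),axis=1).round(4))
C=P.mean(0);x=(P[0]+P[1]-P[2]-P[3]);y=P[0]+P[3]-P[1]-P[2]
print(C,np.degrees(np.arctan2(x[1],x[0])),np.degrees(np.arctan2(y[1],y[0]))-90)
```

```text
[[ 0.5019 -0.1534  0.042 ]
 [ 0.5039 -0.2163  0.042 ]
 [ 0.4561 -0.2179  0.042 ]
 [ 0.4545 -0.1547  0.042 ]] [0.0629 0.0478 0.0633 0.0474]
[ 0.47910788 -0.18557442  0.042     ] 1.685772645263193 1.6881996146957192
```

>>> jog_arm(
  increments=[
    [-62, -64, 150, 0.316],
    [-62, -64, 150, 0.316],
    [-62, -64, 150, 0.316],
    [-62, -64, 150, 0.316],
    [-62, -64, 150, 0.316],
  ],
)

```text
time: 1.45
tcp_pos: [0.4861, -0.1861, 0.0948]
tcp_rot: [2.249, -2.191, -0.017]
force: [-0.2, 0.4, 0.1]
width: 1.002
```

>>> jog_arm(
  increments=[
    [0, 0, 20, 0],
    [0, 0, 40, 0],
    [0, 0, 40, 0],
  ],
)

```text
time: 1.7
tcp_pos: [0.4875, -0.1899, 0.0581]
tcp_rot: [2.248, -2.192, -0.009]
force: [-1.0, 0.8, -0.5]
width: 1.004
```

Run:
```python
from h import *
def st():
    s=manip.sense();R=cv2.Rodrigues(s["tcp_rot"])[0]
    print(s["time"],s["tcp_pos"].round(4),"yaw",np.degrees(np.arctan2(R[1,0],R[0,0])).round(2),s["qpos"].round(2),s["force"].round(1),s["width"])
    return s["tcp_pos"],R
p,R=st();print("to target mm",(R.T@(np.array([.494,-.1852,.002])-p)*1000).round(1))
```

```text
1.7 [ 0.4875 -0.1899  0.0581] yaw -88.54 [-0.58  0.38  1.8  -0.    0.97  0.96] [-1.   0.8 -0.5] 1.0036857700485886
to target mm [-4.4 -6.9 56. ]
```

>>> jog_arm(
  increments=[
    [0, 0, 0, 0],
    [0, 0, 0, 0],
  ],
  grip_force=5,
)

```text
time: 1.87
tcp_pos: [0.4904, -0.1913, 0.0621]
tcp_rot: [-2.249, 2.194, -0.003]
force: [-0.3, -0.5, 0.3]
width: 1.0
```

```bash
cat >> h.py <<'E'
def st(*targets):
    s=manip.sense();R=cv2.Rodrigues(s["tcp_rot"])[0];p=s["tcp_pos"]
    print(round(s["time"],2),p.round(4),"yaw",np.degrees(np.arctan2(R[1,0],R[0,0])).round(2),"q",s["qpos"].round(2),"F",s["force"].round(1),"w",round(s["width"]*93,1))
    for t in targets: print("to",t,(R.T@(np.array(t)-p)*1000).round(1))
E
python3 -c "
from h import *
st([.494,-.1852,.002])"
```

```text
1.87 [ 0.4904 -0.1913  0.0621] yaw -88.57 q [-0.58  0.38  1.79 -0.    0.97  0.96] F [-0.3 -0.5  0.3] w 93.0
to [0.494, -0.1852, 0.002] [-6.  -3.7 60.1]
```

>>> jog_arm(
  increments=[
    [-6, -4, 20, 0],
    [-6, -4, 40, 0],
    [-6, -4, 50, 0],
    [-6, -4, 55, 0],
    [-6, -4, 55, 0],
  ],
)

```text
time: 2.28
tcp_pos: [0.4936, -0.184, 0.0056]
tcp_rot: [2.249, -2.193, -0.001]
force: [-0.5, -0.6, 0.4]
width: 0.999
```

```bash
python3 -c "
from h import *
st([.494,-.1852,.002])"
```

```text
2.28 [ 0.4936 -0.184   0.0056] yaw -88.54 q [-0.57  0.46  1.84 -0.    0.84  0.98] F [-0.5 -0.6  0.4] w 92.9
to [0.494, -0.1852, 0.002] [ 1.2 -0.3  3.6]
```

>>> jog_arm(
  increments=[
    [1, -1, 2, 0],
    [1, -1, 2, 0],
    [1, -1, 2, 0],
    [1, -1, 2, 0],
    [1, -1, 2, 0],
  ],
  grip=1,
  grip_force=5,
)

```text
time: 2.7
tcp_pos: [0.4951, -0.1848, 0.0041]
tcp_rot: [-2.25, 2.192, -0.001]
force: [-0.2, -0.3, 0.6]
width: 0.687
```

>>> jog_arm(
  increments=[
    [0, 0, 0, 0],
    [0, 0, 0, 0],
    [0, 0, 0, 0],
  ],
)

```text
time: 2.95
tcp_pos: [0.4952, -0.1849, 0.0041]
tcp_rot: [-2.25, 2.192, -0.001]
force: [-0.1, -0.5, 4.3]
width: 0.666
```

>>> jog_arm(
  increments=[
    [0, 0, -10, 0],
    [0, 0, -25, 0],
    [0, 0, -40, 0],
    [0, 0, -60, 0],
    [0, 0, -60, 0],
  ],
)

```text
time: 3.37
tcp_pos: [0.4966, -0.1855, 0.0669]
tcp_rot: [-2.249, 2.192, -0.008]
force: [0.8, -0.7, -2.2]
width: 0.666
```

Run:
```python
from h import *
st()
s=grab("scene","s1");w=grab("wrist","w2");p=manip.sense()["tcp_pos"]
u=proj(s,p)[0].astype(int);print(u,proj(w,p))
a=cv2.resize(s["image"][u[1]-60:u[1]+60,u[0]-60:u[0]+60],(400,400));b=cv2.resize(w["image"][150:350,156:356],(400,400))
cv2.imwrite("pics/c2.png",np.hstack([a,b])[:,:,::-1])
```

```text
3.37 [ 0.4966 -0.1855  0.0669] yaw -88.51 q [-0.57  0.37  1.78  0.    0.98  0.98] F [ 0.8 -0.7 -2.2] w 62.0
[196 207] [[257.23425655 242.25431287]]
```

View pics/c2.png

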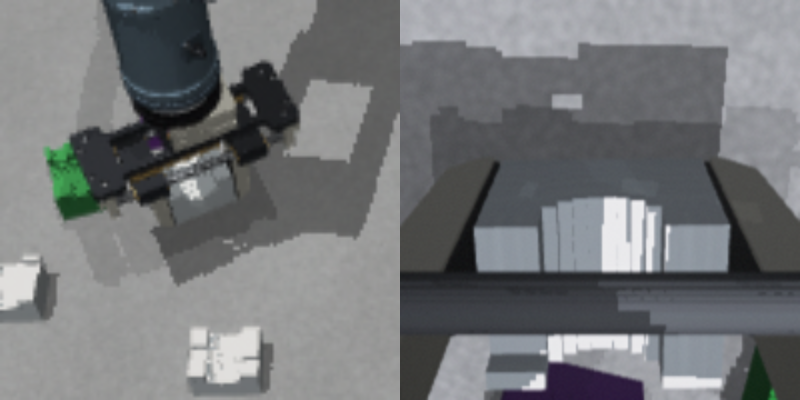

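>>> jog_arm(
  increments=[
    [0, 0, 15, 0],
    [0, 0, 25, 0],
    [0, 0, 25, 0],
    [0, 0, 25, 0],
    [0, 0, 25, 0],
  ],
  grip_force=3,
)

```text
time: 3.88
tcp_pos: [0.4945, -0.1844, 0.0381]
tcp_rot: [2.25, -2.192, -0.002]
force: [0.8, -0.9, -3.4]
width: 0.664
```

Run:
```python
from h import *
st()
w=grab("wrist","w3")
def pr(im):
    g=cv2.cvtColor(im,cv2.COLOR_RGB2GRAY); return g
a=load("w2")["image"];print(np.abs(pr(a).astype(int)-pr(w["image"]))[225:345,190:325].mean())
for y in range(220,350,6): print(y,pr(a)[y,195:320:12],pr(w["image"])[y,195:320:12])
```

```text
3.88 [ 0.4945 -0.1844  0.0381] yaw -88.52 q [-0.57  0.41  1.81  0.    0.92  0.98] F [ 0.8 -0.9 -3.4] w 61.8
34.98895061728395
220 [84 84 82 82 80 77 80 81 82 84 86] [ 80 132 131 165 162 166 164 165 164 164  82]
226 [ 78  81  83  82  79  83  83  82  80  84 120] [ 83 132 132 144 148 213 137 131 132 146  81]
232 [73 80 80 81 82 86 87 84 81 82 75] [ 73 131 132 133 136 215 214 133 134 134  74]
238 [73 82 81 83 81 85 86 84 82 85 68] [ 74 134 134 134 133 212 211 136 135 134  70]
244 [67 82 88 81 83 84 92 92 81 83 23] [ 72 131 145 133 136 208 214 133 133 131  25]
250 [ 20  82  82  84 148 152 237  88  85  84  78] [ 23 134 134 135 134 138 211 134 136 134  22]
256 [ 31  82  80 150 150 152 236 193  84  84  81] [ 21 132 132 133  95 185 184 145 132 133  24]
262 [ 81  81  84 151 149 151 235 196 113 117 116] [ 18 134 132 109 106 187 186 120 134 134  23]
268 [150 151 152 150 150 150 235 198 150 148 149] [ 18 133 133 104 110 110 112 111 133 130  32]
274 [152 151 149 151 149 150 234 231 151 152 148] [ 17 133 133  66 114 142 138 110 133 131  54]
280 [151 150 149 150 136 150 233 231 150 151 146] [ 17 116
[... 305 characters left out ...]
105] [ 63  61  65  64  63  64  67  63  99 102 102]
310 [ 64  66  67  67  69  69  70  66 110 110 108] [ 66  66  64  65  67  66  65  64 108 106 108]
316 [58 59 58 57 66 68 71 67 82 89 92] [54 57 57 57 57 58 60 58 73 89 87]
322 [168 149 151 234 232 233 233 190 149 146 145] [159 159 137 139 142 136 147 140 142 147 140]
328 [163  81  80 234 146 145 165 154 148 144 146] [162 163 138 136 144 143 143 142 137 149 138]
334 [161  82  81  34  34 155 162 163 147 147 146] [165 154 139 140 139 145 151 145 139 139 138]
340 [165 146 145  34  34  37  32 160 233 232 235] [155 142 139 138 136 135 155 140 140 137 139]
346 [164  46  33  33  34  35  36 145 169 164 137] [166 103 138 132 137 162 161 162 138 140 142]
```

Run:
```python
from h import *
s=grab("scene","s2");w=load("w3");p=manip.sense()["tcp_pos"]
u=proj(s,p)[0].astype(int)
a=cv2.resize(s["image"][u[1]-50:u[1]+50,u[0]-50:u[0]+50],(400,400));b=cv2.resize(w["image"][150:350,156:356],(400,400))
cv2.imwrite("pics/c3.png",np.hstack([a,b])[:,:,::-1])
```

```text
(no output)
```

View pics/c3.png

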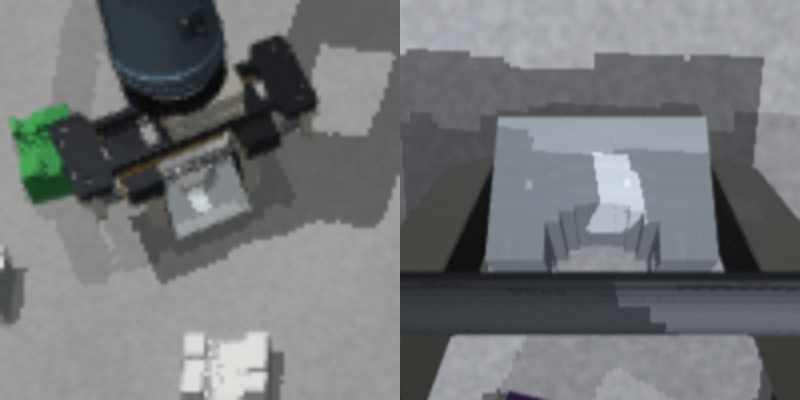

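>>> jog_arm(
  increments=[
    [0, 0, 5, 0],
    [0, 0, 9, 0],
    [0, 0, 12, 0],
    [0, 0, 14, 0],
    [0, 0, 14, 0],
  ],
)

```text
time: 4.4
tcp_pos: [0.4956, -0.1852, 0.0249]
tcp_rot: [-2.25, 2.192, -0.003]
force: [2.4, -1.9, 2.0]
width: 0.667
```

>>> jog_arm(
  increments=[
    [0, 0, 1, 0],
    [0, 0, 2, 0],
    [0, 0, 3, 0],
    [0, 0, 4, 0],
    [0, 0, 4, 0],
  ],
)

```text
time: 4.82
tcp_pos: [0.4951, -0.1851, 0.0207]
tcp_rot: [2.25, -2.192, 0.002]
force: [2.4, -2.4, 3.4]
width: 0.665
```

>>> jog_arm(
  increments=[
    [0, 0, 0, 0],
    [0, 0, 0, 0],
    [0, 0, 0, 0],
    [0, 0, 0, 0],
    [0, 0, 0, 0],
  ],
  grip=-1,
)

```text
time: 5.23
tcp_pos: [0.4943, -0.1841, 0.0202]
tcp_rot: [2.25, -2.192, -0.002]
force: [-0.3, 1.1, -0.5]
width: 0.97
```

>>> jog_arm(
  increments=[
    [0, 0, -5, 0],
    [0, 0, -30, 0],
    [0, 20, -60, 0],
    [0, 40, -60, 0],
    [0, 40, -60, 0],
  ],
)

```text
time: 5.65
tcp_pos: [0.453, -0.1855, 0.0822]
tcp_rot: [2.249, -2.193, 0.001]
force: [0.2, 0.9, -0.7]
width: 1.0
```

Run:
```python
from h import *
st()
w=grab("wrist","w4"); cv2.imwrite("pics/c4.png",cv2.resize(w["image"][100:340,96:416],(800,600))[:,:,::-1])
```

```text
5.65 [ 0.453  -0.1855  0.0822] yaw -88.53 q [-0.62  0.29  1.86 -0.    0.99  0.93] F [ 0.2  0.9 -0.7] w 93.0
```

View pics/c4.png

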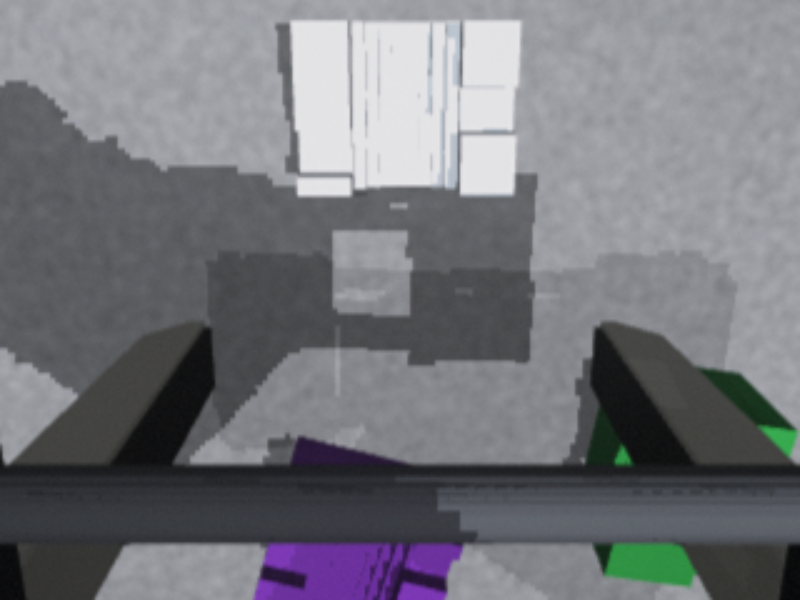

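Run:
```python
from h import *
d=load("w4")
c=np.array([[290,21],[520,20],[514,194],[298,195]])/2.5+[96,100]
P=ray(d,c,0.042);print(P.round(4),np.linalg.norm(P-np.roll(P,-1,0),axis=1).round(4))
C=P.mean(0);print(C);y=P[0]+P[3]-P[1]-P[2];print(np.degrees(np.arctan2(y[1],y[0]))-90)
```

```text
[[ 0.532  -0.1524  0.042 ]
 [ 0.5338 -0.2147  0.042 ]
 [ 0.4858 -0.2162  0.042 ]
 [ 0.484  -0.1539  0.042 ]] [0.0623 0.048  0.0623 0.048 ]
[ 0.5089205  -0.18427207  0.042     ]
1.63059767076588
```

>>> jog_arm(
  increments=[
    [0, -36, 0, 0],
    [0, -73, 0, 0],
    [0, -73, 20, 0],
    [0, -73, 55, 0],
    [0, -73, 70, 0],
  ],
)

```text
time: 6.12
tcp_pos: [0.5274, -0.1825, 0.007]
tcp_rot: [2.25, -2.191, -0.006]
force: [-1.8, 0.9, 0.3]
width: 0.998
```

```bash
python3 -c "
from h import *
st([.526,-.184,.0015])"
```

```text
6.12 [ 0.5274 -0.1825  0.007 ] yaw -88.49 q [-0.53  0.5   1.76  0.    0.89  1.01] F [-1.8  0.9  0.3] w 92.8
to [0.526, -0.184, 0.0015] [1.4 1.4 5.5]
```

>>> jog_arm(
  increments=[
    [0, 0, 5, 0],
    [0, 0, 8, 0],
    [0, 0, 9, 0],
    [0, 0, 9, 0],
  ],
)

```text
time: 6.45
tcp_pos: [0.5286, -0.1842, 0.0023]
tcp_rot: [-2.25, 2.192, -0.002]
force: [0.6, -0.4, 0.1]
width: 1.0
```

```bash
python3 -c "
from h import *
st([.526,-.184,.0015])"
```

```text
6.45 [ 0.5286 -0.1842  0.0023] yaw -88.53 q [-0.53  0.51  1.76  0.    0.87  1.01] F [ 0.6 -0.4  0.1] w 93.0
to [0.526, -0.184, 0.0015] [-0.2  2.6  0.8]
```

>>> jog_arm(
  increments=[
    [0, 2, 1, 0],
    [0, 2, 1, 0],
    [0, 2, 1, 0],
    [0, 2, 1, 0],
    [0, 2, 1, 0],
  ],
  grip=1,
  grip_force=5,
)

```text
time: 6.87
tcp_pos: [0.526, -0.184, 0.0011]
tcp_rot: [-2.25, 2.193, -0.001]
force: [0.4, 0.7, 0.6]
width: 0.691
```

>>> jog_arm(
  increments=[
    [0, 2, 0, 0],
    [0, 2, 0, 0],
    [0, 2, 0, 0],
    [0, 2, 0, 0],
  ],
)

```text
time: 7.2
tcp_pos: [0.5244, -0.1842, 0.0011]
tcp_rot: [-2.249, 2.193, -0.002]
force: [0.9, -0.6, 3.2]
width: 0.668
```

>>> jog_arm(
  increments=[
    [0, 0, -10, 0],
    [0, 0, -30, 0],
    [0, 0, -60, 0],
    [0, 0, -80, 0],
    [0, 0, -80, 0],
  ],
)

```text
time: 7.62
tcp_pos: [0.5258, -0.185, 0.0848]
tcp_rot: [-2.249, 2.191, -0.01]
force: [1.2, -1.1, -2.7]
width: 0.669
```

```bash
python3 -c "
from h import *
st([.52,.02,.07])"
```

```text
7.62 [ 0.5258 -0.185   0.0848] yaw -88.51 q [-0.54  0.39  1.7  -0.    1.04  1.01] F [ 1.2 -1.1 -2.7] w 62.2
to [0.52, 0.02, 0.07] [-205.1    0.5   14.1]
```

>>> jog_arm(
  increments=[
    [-15, 0, 0, 0],
    [-40, 0, 0, 0],
    [-75, 0, 0, 0],
    [-110, 0, 0, 0],
    [-145, 0, 0, 0],
  ],
)

```text
time: 8.03
tcp_pos: [0.5177, -0.0366, 0.0787]
tcp_rot: [2.247, -2.192, -0.006]
force: [1.0, 1.1, -3.2]
width: 0.661
```

>>> jog_arm(
  increments=[
    [-30, 0, 5, 0],
    [-50, 0, 8, 0],
    [-60, 0, 10, 0],
    [-60, 0, 10, 0],
    [-60, 0, 10, 0],
  ],
)

```text
time: 8.45
tcp_pos: [0.5177, 0.0213, 0.0697]
tcp_rot: [2.25, -2.19, -0.002]
force: [0.8, -0.4, -2.3]
width: 0.671
```

>>> jog_arm(
  increments=[
    [0, 0, 0, 0],
    [0, 0, 0, 0],
    [0, 0, 0, 0],
    [0, 0, 0, 0],
    [0, 0, 0, 0],
  ],
  grip_force=3,
)

```text
time: 8.87
tcp_pos: [0.5187, 0.0203, 0.0708]
tcp_rot: [-2.248, 2.194, -0.0]
force: [0.8, 0.6, -3.1]
width: 0.666
```

Run:
```python
from h import *
st([.52,.02,.07])
w=grab("wrist","w5"); p=manip.sense()["tcp_pos"]; s=grab("scene","s5");u=proj(s,p)[0].astype(int)
a=cv2.resize(s["image"][u[1]-50:u[1]+50,u[0]-50:u[0]+50],(400,400));b=cv2.resize(w["image"][150:350,156:356],(400,400))
cv2.imwrite("pics/c5.png",np.hstack([a,b])[:,:,::-1])
```

```text
8.87 [0.5187 0.0203 0.0708] yaw -88.59 q [-0.18  0.35  1.8  -0.    0.99  1.37] F [ 0.8  0.6 -3.1] w 61.9
to [0.52, 0.02, 0.07] [ 0.3 -1.3  0.8]
```

View pics/c5.png

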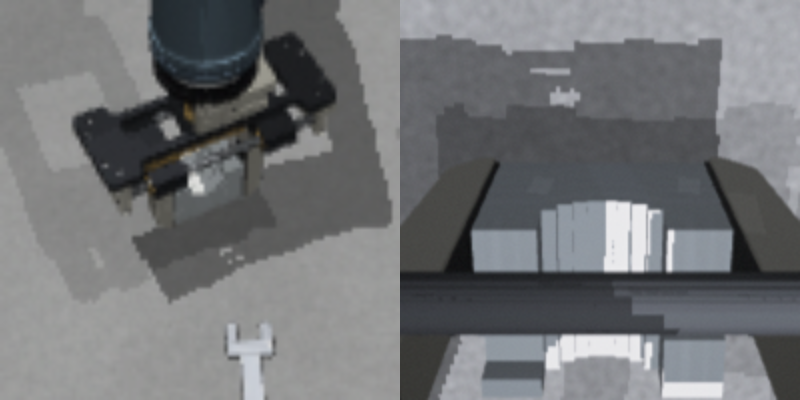

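```bash
cat >> h.py <<'E'
def prof(f,px=17,pz=-1.1,grabit=True):
    d=grab("wrist",f) if grabit else load(f)
    s=manip.sense();R=cv2.Rodrigues(s["tcp_rot"])[0];P=s["tcp_pos"]-R[:,2]*manip.pinch_z
    g=cv2.cvtColor(d["image"],cv2.COLOR_RGB2GRAY)
    ux=-R[:,1];up=-R[:,2]
    for yy in(.024,-.024):
        row=[]
        for t in range(0,181,10):
            c,s_=np.cos(np.radians(t)),np.sin(np.radians(t))
            xa=c*ux+s_*up; za=-s_*ux+c*up
            q=[proj(d,P-yy*R[:,0]+xa*(a-px)/1000+za*(b-pz)/1000)[0] for a,b in((24,-21),(24,21),(-24,21),(-24,-21))]
            row.append((t,*[int(v[1]) for v in q]))
        if yy>0: print("t: rows of edges x+z-, x+z+, x-z+, x-z-",row)
        col=int(q[0][0]); col=int(proj(d,P-yy*R[:,0])[0][0]); print("col",col,"rows200-380:",[int(v) for v in np.median(g[196:382:3,col-2:col+3],axis=1)])
E
python3 -c "
from h import *
prof('w5',grabit=False)"
```

```text
t: rows of edges x+z-, x+z+, x-z+, x-z- [(0, 230, 263, 346, 298), (10, 226, 271, 341, 287), (20, 222, 279, 333, 275), (30, 220, 286, 324, 264), (40, 218, 291, 314, 252), (50, 217, 296, 304, 241), (60, 218, 298, 292, 230), (70, 219, 299, 281, 220), (80, 222, 299, 269, 210), (90, 226, 297, 257, 200), (100, 232, 295, 246, 192), (110, 238, 291, 234, 185), (120, 245, 286, 223, 179), (130, 252, 281, 213, 175), (140, 260, 275, 203, 173), (150, 268, 269, 194, 174), (160, 275, 262, 187, 177), (170, 281, 256, 180, 183), (180, 286, 249, 175, 193)]
col 214 rows200-380: [103, 100, 89, 79, 81, 78, 80, 80, 79, 77, 77, 82, 80, 80, 79, 80, 81, 80, 82, 80, 80, 80, 79, 133, 151, 150, 149, 150, 149, 151, 59, 36, 50, 55, 58, 60, 65, 67, 65, 63, 58, 152, 152, 152, 153, 81, 80, 80, 134, 146, 143, 163, 80, 52, 52, 50, 51, 50, 50, 35, 17, 16]
col 300 rows200-380: [110, 105, 102, 102, 102, 83, 85, 81, 82, 82, 78, 80, 80, 81, 83, 89, 89, 82, 84, 83, 82, 83, 83, 134, 153, 152, 152, 151, 151, 152, 62, 40, 71, 77, 89, 93, 103, 111, 110, 106, 89, 95, 150, 148, 150, 147, 148, 147, 152, 232, 232, 183, 78, 52, 52, 52, 51, 50, 50, 36, 16, 16]
```

>>> jog_arm(
  increments=[
    [0, 0, 25, 0],
    [0, 0, 25, 0],
    [0, 0, -10, 0],
    [0, 0, 20, 0],
    [0, 0, 20, 0],
  ],
)

```text
time: 9.38
tcp_pos: [0.5244, 0.0201, 0.0539]
tcp_rot: [-2.244, 2.188, -0.016]
force: [0.5, -0.3, -0.2]
width: 0.4
```

```bash
python3 -c "
from h import *
st();prof('w6')"
```

```text
9.38 [0.5244 0.0201 0.0539] yaw -88.53 q [-0.17  0.38  1.82  0.    0.93  1.37] F [ 0.5 -0.3 -0.2] w 37.2
t: rows of edges x+z-, x+z+, x-z+, x-z- [(0, 234, 268, 350, 302), (10, 230, 276, 344, 290), (20, 227, 283, 337, 279), (30, 224, 290, 328, 267), (40, 222, 295, 318, 256), (50, 222, 300, 307, 245), (60, 222, 302, 296, 234), (70, 224, 303, 284, 224), (80, 227, 303, 272, 214), (90, 231, 301, 261, 205), (100, 236, 298, 249, 197), (110, 242, 295, 238, 190), (120, 249, 290, 227, 184), (130, 257, 285, 217, 180), (140, 264, 279, 208, 178), (150, 272, 273, 199, 179), (160, 279, 266, 191, 182), (170, 285, 260, 185, 189), (180, 290, 253, 180, 199)]
col 214 rows200-380: [221, 205, 202, 204, 204, 201, 201, 166, 162, 162, 162, 137, 78, 78, 78, 78, 77, 77, 77, 77, 75, 68, 54, 27, 22, 19, 19, 18, 16, 19, 27, 36, 50, 55, 54, 60, 65, 66, 66, 64, 60, 169, 164, 171, 177, 168, 174, 173, 169, 166, 171, 175, 82, 52, 52, 51, 51, 50, 51, 35, 17, 15]
col 299 rows200-380: [237, 200, 200, 198, 201, 198, 197, 198, 201, 228, 202, 127, 80, 80, 80, 79, 77, 78, 77, 77, 77, 69, 44, 26, 23, 22, 22, 20, 20, 21, 30, 38, 70, 79, 88, 94, 105, 111, 111, 106, 89, 140, 139, 144, 147, 149, 150, 149, 144, 146, 150, 166, 78, 51, 51, 51, 51, 50, 50, 35, 15, 15]
```

>>> jog_arm(
  increments=[
    [0, 0, -20, 0],
    [0, 0, -60, 0],
    [0, 10, -90, 0],
    [0, 20, -110, 0],
    [0, 20, -110, 0],
  ],
  grip=-1,
)

```text
time: 9.85
tcp_pos: [0.4996, 0.0203, 0.1658]
tcp_rot: [-2.248, 2.19, -0.009]
force: [0.0, -0.6, -0.0]
width: 0.631
```

>>> jog_arm(
  increments=[
    [0, 0, 0, 0],
    [0, 0, 0, 0],
  ],
)

```text
time: 10.02
tcp_pos: [0.4981, 0.0206, 0.1602]
tcp_rot: [2.25, -2.192, -0.001]
force: [-0.4, -0.2, 0.1]
width: 0.77
```

Run:
```python
from h import *
st();w=grab("wrist","w7"); cv2.imwrite("pics/w7b.png",cv2.resize(w["image"],(800,600),interpolation=cv2.INTER_CUBIC)[:,:,::-1])
```

```text
10.02 [0.4981 0.0206 0.1602] yaw -88.53 q [-0.18  0.22  1.74  0.    1.18  1.36] F [-0.4 -0.2  0.1] w 71.6
```

View pics/w7b.png

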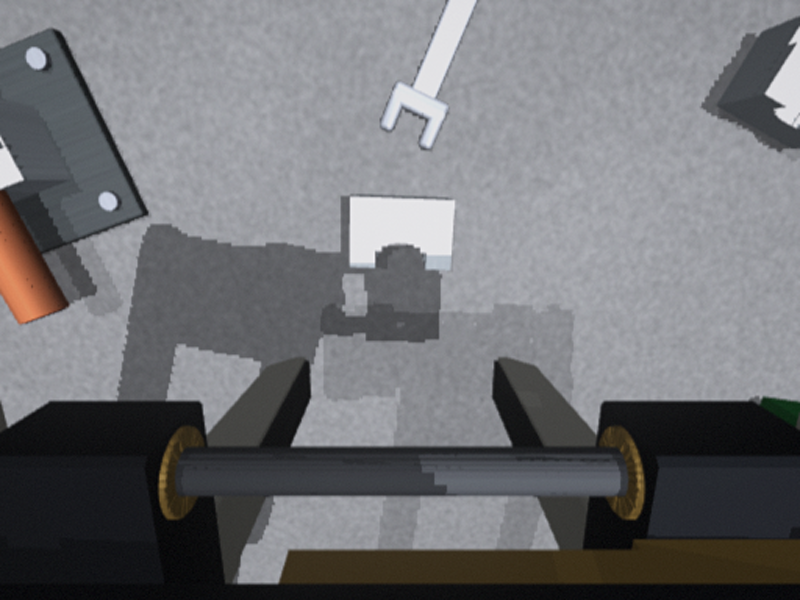

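Run:
```python
from h import *
d=load("w7")
P=ray(d,np.array([[349,195],[455,200],[451,271],[347,268]])/1.5625,0.048);print(P.round(4),np.linalg.norm(P-np.roll(P,-1,0),axis=1).round(4))
b=(P[0]+P[1])/2;print(b); st([b[0]+.03,b[1],.15],[b[0]+.03,b[1],.04])
```

```text
[[ 0.5642  0.0541  0.048 ]
 [ 0.5629 -0.0088  0.048 ]
 [ 0.5201 -0.0088  0.048 ]
 [ 0.5204  0.0556  0.048 ]] [0.0629 0.0428 0.0643 0.0439]
[0.5635612  0.02260782 0.048     ]
10.07 [0.4979 0.0207 0.1596] yaw -88.52 q [-0.18  0.22  1.74 -0.    1.18  1.36] F [-1.  -0.2 -0.4] w 75.4
to [np.float64(0.5935611969290584), np.float64(0.022607815278427472), 0.15] [  0.5 -95.7   9.4]
to [np.float64(0.5935611969290584), np.float64(0.022607815278427472), 0.04] [  0.6 -96.  119.4]
```

>>> jog_arm(
  increments=[
    [0, -35, 0, 0],
    [0, -70, 0, 0],
    [0, -96, 10, 0],
    [0, -96, 50, 0],
    [0, -96, 80, 0],
  ],
  grip=1,
)

```text
time: 10.48
tcp_pos: [0.5956, 0.023, 0.0776]
tcp_rot: [2.25, -2.192, -0.001]
force: [-1.2, 0.6, -0.7]
width: 0.555
```

>>> jog_arm(
  increments=[
    [0, 0, 20, 0],
    [0, 0, 35, 0],
    [0, 0, 39, 0],
    [0, 0, 39, 0],
    [0, 0, 39, 0],
  ],
)

```text
time: 10.9
tcp_pos: [0.5945, 0.023, 0.0412]
tcp_rot: [2.249, -2.192, -0.001]
force: [-0.2, 0.1, 0.6]
width: 0.197
```

```bash
python3 -c "
from h import *
st([.571,.0226,.04])"
```

```text
10.9 [0.5945 0.023  0.0412] yaw -88.52 q [-0.15  0.51  1.64  0.    1.    1.4 ] F [-0.2  0.1  0.6] w 18.3
to [0.571, 0.0226, 0.04] [-0.2 23.5  1.3]
```

>>> jog_arm(
  increments=[
    [0, 6, 0, 0],
    [0, 12, 0, 0],
    [0, 18, 0, 0],
    [0, 23, 0, 0],
    [0, 27, 0, 0],
  ],
)

```text
time: 11.32
tcp_pos: [0.5694, 0.0221, 0.0434]
tcp_rot: [-2.247, 2.19, -0.007]
force: [6.0, 1.2, 6.0]
width: 0.01
```

>>> jog_arm(
  increments=[
    [0, 4, 0, 0],
    [0, 8, 0, 0],
    [0, 12, 0, 0],
    [0, 12, 0, 0],
  ],
)

```text
time: 11.65
tcp_pos: [0.5614, 0.0213, 0.0458]
tcp_rot: [-2.243, 2.187, -0.018]
force: [8.1, 0.8, 10.8]
width: 0.005
```

Run:
```python
from h import *
st();w=grab("wrist","w8"); cv2.imwrite("pics/w8b.png",w["image"][120:384,100:420][:,:,::-1])
```

```text
11.65 [0.5614 0.0213 0.0458] yaw -88.55 q [-0.16  0.44  1.73  0.    0.95  1.38] F [ 8.1  0.8 10.8] w 0.4
```

View pics/w8b.png

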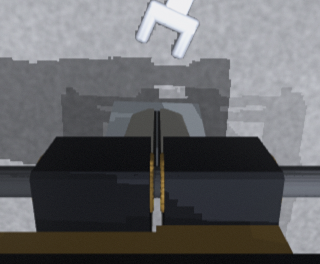

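>>> jog_arm(
  increments=[
    [0, -4, -8, 0],
    [0, -4, -9, 0],
    [0, 2, -14, 0],
    [0, 7, -16, 0],
    [0, 12, -17, 0],
  ],
)

```text
time: 12.12
tcp_pos: [0.5425, 0.0218, 0.0589]
tcp_rot: [2.25, -2.192, -0.001]
force: [0.6, 0.8, 3.3]
width: 0.003
```

>>> jog_arm(
  increments=[
    [0, 5, -1, 0],
    [0, 10, -2, 0],
    [0, 16, -2, 0],
    [0, 22, -2, 0],
    [0, 22, -2, 0],
  ],
)

```text
time: 12.53
tcp_pos: [0.5193, 0.0213, 0.06]
tcp_rot: [2.249, -2.191, -0.004]
force: [0.3, -0.0, -0.1]
width: 0.007
```

Run:
```python
from h import *
st();w=grab("scene","s8"); p=proj(w,[.53,.03,.03])[0].astype(int);cv2.imwrite("pics/s8b.png",cv2.resize(w["image"][p[1]-60:p[1]+60,p[0]-60:p[0]+60],(480,480))[:,:,::-1])
```

```text
12.53 [0.5193 0.0213 0.06  ] yaw -88.52 q [-0.17  0.37  1.81 -0.    0.97  1.37] F [ 0.3 -0.  -0.1] w 0.7
```

>>> jog_arm(
  increments=[
    [0, 0, -30, 0],
    [0, 0, -70, 0],
    [0, 20, -100, 0],
    [0, 40, -110, 0],
    [0, 40, -110, 0],
  ],
  grip=-1,
)

```text
time: 13.0
tcp_pos: [0.4807, 0.0201, 0.1735]
tcp_rot: [-2.249, 2.191, -0.005]
force: [0.6, 0.2, -0.2]
width: 0.312
```

Run:
```python
from h import *
st();w=grab("wrist","w9"); cv2.imwrite("pics/w9b.png",w["image"][:,:,::-1])
```

```text
13.0 [0.4807 0.0201 0.1735] yaw -88.5 q [-0.19  0.17  1.77 -0.    1.2   1.35] F [ 0.6  0.2 -0.2] w 29.0
```

View pics/w9b.png

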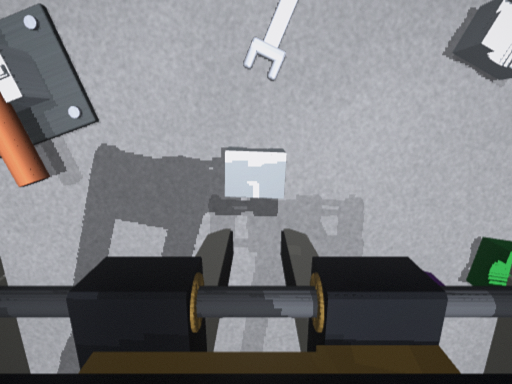

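Run:
```python
from h import *
d=load("w9");g=cv2.cvtColor(d["image"],cv2.COLOR_RGB2GRAY);hsv=cv2.cvtColor(d["image"],cv2.COLOR_RGB2HSV)
print(hsv[190,230],hsv[160,250],hsv[175,300])
sub=cv2.GaussianBlur(g,(3,3),0)[140:212,212:300].astype(int)
print(sub[36-6:36,::4].mean(0).astype(int)); print(sub[:,20:26].mean(1).astype(int)); print(sub[:,58:64].mean(1).astype(int))
P=ray(d,[[225,149],[286,150],[286,199],[225,198]],0.042);print(P.round(4),np.linalg.norm(P-np.roll(P,-1,0),axis=1).round(4),P.mean(0))
st([.5,.22,.2])
```

```text
[107  23 212] [130   3 240] [109  11 178]
[109 106 109 136 204 204 204 203 203 203 203 202 203 203 203 203 203 202
 195 182 177 175]
[175 175 174 174 175 170 150 121 103 111 154 208 235 238 238 237 237 238
 238 234 224 212 207 206 206 205 205 205 205 205 204 204 205 204 204 204
 204 203 203 203 203 203 202 202 202 201 201 201 200 200 200 200 200 200
 200 194 173 140 114 100  90  87  88  89  89  92  99 103 100  93  89  88]
[174 178 180 179 177 176 176 164 135 108 101 133 195 232 237 236 237 238
 238 238 238 238 234 222 209 204 204 204 204 203 203 203 203 202 203 202
 203 203 202 202 202 201 201 201 200 200 200 200 200 199 200 200 200 199
 198 199 197 182 147 112  95  90  88  88  88  89  89  88  88  89  89  89]
[[ 0.5231  0.054   0.042 ]
 [ 0.5236 -0.0077  0.042 ]
 [ 0.4722 -0.0103  0.042 ]
 [ 0.4717  0.0543  0.042 ]] [0.0617 0.0515 0.0646 0.0514] [0.49765713 0.02257671 0.042     ]
13.05 [0.4815 0.0201 0.172 ] yaw -88.53 q [-0.19  0.17  1.77 -0.    1.2   1.35] F [-0.  -0.6 -0.6] w 33.1
to [0.5, 0.22, 0.2] [-199.4  -23.7  -28.1]
```

Run:
```python
from h import *
d=load("w9")
P=ray(d,[[234.5,150.3],[272.5,151.6],[272.5,198.2],[234.5,197]],0.042);print(P.round(4))
T=P[1]-P[0];B=P[2]-P[3];print([np.degrees(np.arctan2(-v[0]*-1,-v[1])) for v in(T,B)],P[:,0].mean())
L=ray(d,[[224.3,173]],0.042);print(L)
```

```text
[[0.5221 0.0444 0.042 ]
 [0.5217 0.0059 0.042 ]
 [0.4727 0.004  0.042 ]
 [0.473  0.0442 0.042 ]]
[np.float64(-0.5455607230147905), np.float64(-0.47700280293038605)] 0.4973714290042006
[[0.49849508 0.0548678  0.042     ]]
```

>>> jog_arm(
  increments=[
    [-40, 5, -10, 0],
    [-80, 10, -28, 0],
    [-120, 20, -28, 0],
    [-160, 22, -28, 0],
    [-200, 22, -28, 0],
  ],
)

```text
time: 13.47
tcp_pos: [0.454, 0.2214, 0.1976]
tcp_rot: [2.248, -2.193, -0.001]
force: [0.8, -0.5, 0.2]
width: 0.717
```

>>> jog_arm(
  increments=[
    [-20, 0, 0, 0],
    [-20, 0, 0, 0],
    [-20, 0, 0, 0],
  ],
)

```text
time: 13.72
tcp_pos: [0.4537, 0.2403, 0.197]
tcp_rot: [2.251, -2.188, -0.001]
force: [0.0, -0.1, 0.1]
width: 0.932
```

Run:
```python
from h import *
st();w=grab("wrist","w10"); u=proj(w,[.579,.28,.05])[0].astype(int);print(u)
x0=max(0,u[0]-80);y0=max(0,u[1]-60);print(x0,y0)
cv2.imwrite("pics/w10b.png",cv2.resize(w["image"][y0:y0+120,x0:x0+160],(800,600),interpolation=cv2.INTER_CUBIC)[:,:,::-1])
```

```text
13.72 [0.4537 0.2403 0.197 ] yaw -88.36 q [ 0.27  0.21  1.65 -0.    1.28  1.81] F [ 0.  -0.1  0.1] w 86.6
[220  61]
140 1
```

View pics/w10b.png

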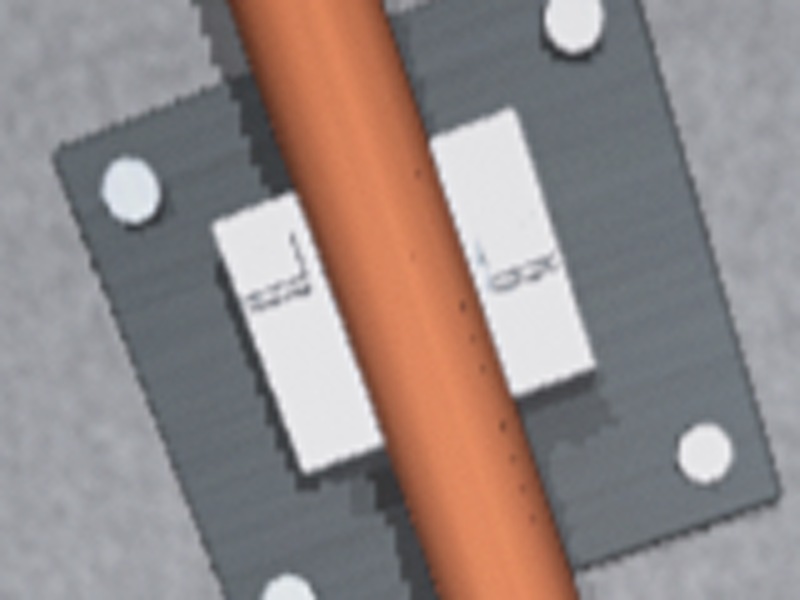

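Run:
```python
from h import *
d=load("w10")
c=np.array([[212,225],[515,108],[595,368],[305,472]])/5+[140,1]-.4
P=ray(d,c,.05);C=P.mean(0);x=P[0]+P[1]-P[2]-P[3];y=P[0]+P[3]-P[1]-P[2]
print("land",np.linalg.norm(P-np.roll(P,-1,0),axis=1).round(4),C.round(4),np.degrees(np.arctan2(x[1],x[0])),np.degrees(np.arctan2(-y[0],y[1])))
b=np.array([[55,150],[778,497]])/5+[140,1]-.4
Q=ray(d,b,.01);v=Q[0]-Q[1];print("base corners diag",np.linalg.norm(v),Q.mean(0).round(4),"yaw",np.degrees(np.arctan2(v[1],v[0])-np.arctan2(130,120)))
for f in("w10","top0"):
    d=load(f);h=cv2.cvtColor(d["image"],cv2.COLOR_RGB2HSV)
    m=((h[...,0]<14)&(h[...,1]>100)&(h[...,2]>70)).astype(np.uint8)
    if f=="top0": m[:,:140]=0;m[:,200:]=0
    else: m[125:]=0
    n,l,s,_=cv2.connectedComponentsWithStats(m);i=1+np.argmax(s[1:,4])
    L=[];Rr=[]
    rows=[r for r in range(s[i,1]+6,s[i,1]+s[i,3]-8)]
    for r in rows:
        k=np.where(l[r]==i)[0];L.append((k[0]-.5,r));Rr.append((k[-1]+.5,r))
    E=ray(d,L,.05);F=ray(d,Rr,.05);M=(E+F)/2
    vx,vy,x0,y0=cv2.fitLine(M[:,:2].astype(np.float32),2,0,.01,.01).ravel()
    if vx<0:vx,vy=-vx,-vy
    yaw=np.arctan2(vy,vx);print(f,"pipe yaw",np.degrees(yaw),"y at x=.579:",y0+(.579-x0)*vy/vx,"width",np.linalg.norm(E-F,axis=1).mean()*np.cos(yaw),len(rows))
    if f=="top0":
        k=np.argwhere(l==i)[:,::-1];e=ray(d,k,.06);t=e[:,:2]@[vx,vy];print("pipe length",np.ptp(t),"mid",(t.max()+t.min())/2,"cf",np.array(C[:2])@[vx,vy])
```

```text
land [0.0624 0.0485 0.0619 0.048 ] [0.5803 0.2798 0.05  ] 20.31440597422066 20.201807667052332
base corners diag 0.17406112038345342 [0.5804 0.2798 0.01  ] yaw 20.100374093872226
w10 pipe yaw 20.404512 y at x=.579: 0.27942365 width 0.026458721427092626 111
top0 pipe yaw 20.455921 y at x=.579: 0.27973095 width 0.025427388192544774 52
pipe length 0.19999555307640882 mid 0.6397437156203432 cf 0.64150423371149
```

>>> jog_arm(
  increments=[
    [40, -10, 0, 0.038],
    [80, -20, 0, 0.038],
    [120, -37, 0, 0.038],
    [160, -37, 0, 0.038],
    [200, -37, 0, 0.038],
  ],
)

```text
time: 14.18
tcp_pos: [0.4963, 0.0367, 0.198]
tcp_rot: [2.205, -2.237, 0.0]
force: [0.8, -0.7, -0.4]
width: 1.0
```

>>> jog_arm(
  increments=[
    [18, -1, 20, 0],
    [18, -1, 50, 0],
    [18, -1, 90, 0],
    [18, -1, 125, 0],
    [18, -1, 125, 0],
  ],
)

```text
time: 14.6
tcp_pos: [0.4913, 0.0212, 0.0674]
tcp_rot: [2.199, -2.233, -0.016]
force: [-2.2, -0.2, 0.3]
width: 1.001
```

```bash
python3 -c "
from h import *
st([.4974,.0235,.005])"
```

```text
14.6 [0.4913 0.0212 0.0674] yaw -90.89 q [-0.18  0.32  1.86 -0.    0.97  1.4 ] F [-2.2 -0.2  0.3] w 93.1
to [0.4974, 0.0235, 0.005] [-2.3 -6.9 62.3]
```

>>> jog_arm(
  increments=[
    [0, 0, 0, 0],
    [0, 0, 0, 0],
  ],
)

```text
time: 14.77
tcp_pos: [0.4978, 0.0214, 0.075]
tcp_rot: [-2.206, 2.236, -0.002]
force: [-0.1, 0.1, 0.6]
width: 1.0
```

```bash
python3 -c "
from h import *
st([.4974,.0235,.005])"
```

```text
14.77 [0.4978 0.0214 0.075 ] yaw -90.77 q [-0.18  0.32  1.85 -0.    0.98  1.4 ] F [-0.1  0.1  0.6] w 93.0
to [0.4974, 0.0235, 0.005] [-2.1  0.6 70. ]
```

>>> jog_arm(
  increments=[
    [-2, 0, 30, 0],
    [-2, 0, 50, 0],
    [-2, 0, 62, 0],
    [-2, 0, 68, 0],
    [-2, 0, 70, 0],
  ],
)

```text
time: 15.18
tcp_pos: [0.4981, 0.0242, 0.0047]
tcp_rot: [-2.207, 2.234, -0.003]
force: [0.5, -0.0, -0.0]
width: 0.995
```

>>> jog_arm(
  increments=[
    [0, 0, 0, 0],
    [0, 0, 0, 0],
    [0, 0, 0, 0],
    [0, 0, 0, 0],
    [0, 0, 0, 0],
  ],
  grip=1,
  grip_force=25,
)

```text
time: 15.6
tcp_pos: [0.4974, 0.0243, 0.0044]
tcp_rot: [-2.208, 2.234, -0.002]
force: [0.1, -4.4, 3.6]
width: 0.691
```

>>> jog_arm(
  increments=[
    [0, 0, 0, 0],
    [0, 0, 0, 0],
    [0, 0, 0, 0],
    [0, 0, 0, 0],
  ],
)

```text
time: 15.93
tcp_pos: [0.4974, 0.024, 0.0043]
tcp_rot: [-2.208, 2.234, -0.002]
force: [-1.1, -1.6, 6.4]
width: 0.671
```

>>> jog_arm(
  increments=[
    [0, 0, -5, 0],
    [0, 0, -30, 0],
    [0, 0, -70, 0],
    [0, 0, -110, 0],
    [0, 0, -110, 0],
  ],
)

```text
time: 16.35
tcp_pos: [0.5012, 0.0241, 0.1205]
tcp_rot: [-2.203, 2.23, -0.015]
force: [1.8, -0.8, -2.2]
width: 0.667
```

>>> jog_arm(
  increments=[
    [0, 0, 0, 0],
    [0, 0, 0, 0],
  ],
)

```text
time: 16.52
tcp_pos: [0.4959, 0.0248, 0.113]
tcp_rot: [2.207, -2.234, -0.002]
force: [0.0, 0.2, -3.9]
width: 0.665
```

```bash
python3 -c "
from h import *
st([.58,.2798,.13]);prof('w11',0,4)"
```

```text
16.52 [0.4959 0.0248 0.113 ] yaw -90.7 q [-0.18  0.27  1.81  0.    1.07  1.41] F [ 0.   0.2 -3.9] w 61.9
to [0.58, 0.2798, 0.13] [-256.  -81.  -17.]
t: rows of edges x+z-, x+z+, x-z+, x-z- [(0, 202, 226, 312, 271), (10, 197, 236, 311, 262), (20, 195, 246, 308, 253), (30, 194, 258, 304, 244), (40, 194, 269, 298, 235), (50, 197, 280, 292, 227), (60, 202, 289, 285, 219), (70, 209, 298, 278, 212), (80, 218, 304, 270, 206), (90, 230, 309, 262, 201), (100, 242, 311, 254, 197), (110, 256, 312, 246, 194), (120, 270, 311, 239, 194), (130, 283, 308, 232, 195), (140, 295, 303, 225, 198), (150, 306, 298, 219, 203), (160, 314, 292, 213, 211), (170, 319, 285, 209, 221), (180, 322, 278, 205, 233)]
col 215 rows200-380: [102, 99, 86, 85, 86, 85, 86, 85, 84, 83, 81, 183, 182, 181, 144, 146, 145, 144, 145, 151, 146, 144, 144, 145, 144, 143, 142, 143, 142, 143, 57, 35, 48, 54, 56, 59, 63, 65, 64, 61, 58, 162, 158, 155, 161, 161, 162, 163, 163, 161, 159, 157, 75, 51, 49, 48, 49, 49, 47, 35, 16, 16]
col 301 rows200-380: [144, 143, 128, 85, 87, 87, 86, 85, 86, 85, 82, 182, 181, 180, 145, 144, 145, 146, 144, 145, 144, 144, 144, 144, 143, 145, 143, 143, 142, 144, 61, 41, 69, 76, 85, 90, 100, 107, 105, 102, 87, 159, 161, 164, 159, 157, 160, 162, 164, 155, 158, 160, 74, 49, 50, 48, 48, 48, 48, 33, 15, 15]
```

>>> jog_arm(
  increments=[
    [-30, -10, -10, -0.06],
    [-65, -20, -17, -0.14],
    [-100, -32, -17, -0.22],
    [-135, -43, -17, -0.3],
    [-170, -54, -17, -0.366],
  ],
)

```text
time: 16.98
tcp_pos: [0.5517, 0.1952, 0.1282]
tcp_rot: [2.578, -1.79, -0.005]
force: [0.3, -1.1, -1.8]
width: 0.666
```

```bash
python3 -c "
from h import *
st([.58,.2798,.13]);prof('w12',0,-2.2)"
```

```text
16.98 [0.5517 0.1952 0.1282] yaw -69.53 q [0.15 0.4  1.57 0.   1.18 1.36] F [ 0.3 -1.1 -1.8] w 61.9
to [0.58, 0.2798, 0.13] [-69.4 -56.1  -2. ]
t: rows of edges x+z-, x+z+, x-z+, x-z- [(0, 198, 224, 314, 271), (10, 196, 236, 314, 263), (20, 195, 250, 313, 255), (30, 195, 263, 309, 246), (40, 197, 276, 304, 238), (50, 201, 288, 298, 230), (60, 207, 298, 291, 223), (70, 215, 305, 283, 216), (80, 224, 311, 274, 210), (90, 235, 314, 266, 204), (100, 247, 315, 257, 200), (110, 259, 313, 248, 197), (120, 271, 310, 239, 195), (130, 281, 305, 231, 195), (140, 291, 299, 222, 196), (150, 298, 292, 215, 199), (160, 304, 284, 208, 205), (170, 307, 276, 202, 212), (180, 309, 267, 196, 221)]
col 205 rows200-380: [65, 89, 85, 91, 94, 93, 93, 92, 92, 93, 88, 195, 194, 194, 194, 190, 156, 155, 155, 155, 176, 168, 155, 154, 154, 154, 153, 153, 153, 155, 62, 40, 54, 59, 64, 64, 68, 70, 69, 66, 59, 176, 173, 168, 166, 164, 170, 168, 169, 167, 159, 160, 79, 55, 52, 51, 53, 52, 52, 37, 17, 17]
col 291 rows200-380: [91, 90, 90, 96, 98, 97, 96, 95, 96, 94, 93, 194, 194, 193, 196, 239, 211, 166, 157, 238, 188, 187, 238, 180, 155, 221, 211, 154, 153, 222, 72, 45, 59, 61, 65, 67, 67, 72, 72, 68, 62, 172, 177, 174, 170, 177, 174, 171, 173, 172, 176, 172, 84, 53, 54, 54, 53, 52, 53, 38, 16, 18]
```

>>> jog_arm(
  increments=[
    [-20, -16, 0, 0],
    [-45, -36, -2, 0],
    [-65, -53, -2, 0],
    [-69, -56, -2, 0],
    [-69, -56, -2, 0],
  ],
)

```text
time: 17.45
tcp_pos: [0.5803, 0.2791, 0.1298]
tcp_rot: [2.577, -1.791, -0.005]
force: [-0.1, -0.2, -2.2]
width: 0.666
```

>>> jog_arm(
  increments=[
    [0, 0, 0, 0],
    [0, 0, 0, 0],
    [0, 0, 0, 0],
  ],
)

```text
time: 17.7
tcp_pos: [0.581, 0.2765, 0.1321]
tcp_rot: [2.575, -1.797, -0.001]
force: [-0.2, -0.2, -3.3]
width: 0.668
```

```bash
cat > m.py <<'E'
from h import *
import sys
st([.58,.2798,.075])
d=grab("wrist",sys.argv[1]);g=cv2.cvtColor(d["image"],cv2.COLOR_RGB2GRAY).astype(int)
s=manip.sense();R=cv2.Rodrigues(s["tcp_rot"])[0];P=s["tcp_pos"]-R[:,2]*manip.pinch_z
for yy in(.027,.024,-.024,-.027):
    A=P-yy*R[:,0]-R[:,2]*.0188   # back-face height
    q=proj(d,A-R[:,1]*.024)[0]; b=proj(d,A-R[:,1]*.024+R[:,2]*.042)[0]; e=proj(d,A-R[:,1]*.025)[0]
    print("y",yy,"pred top",q.round(1),"bottom",b.round(1),"px/mm",(q-e)[1].round(2))
    c=int(round(q[0])); print(g[186:240,c])
E
python3 m.py w13
```

```text
17.7 [0.581  0.2765 0.1321] yaw -69.81 q [ 0.27  0.49  1.41 -0.    1.24  1.49] F [-0.2 -0.2 -3.3] w 62.1
to [0.58, 0.2798, 0.075] [-3.5 -0.3 57.1]
y 0.027 pred top [200.9 228. ] bottom [213.6 202.7] px/mm 1.99
[ 69  68  67  66  69  67  67  69  69  68  68  70  68  68  67  65  66  68
  70  68  68  68  68  66  79  88  89  93  92  91  91  90  92  91  90  90
  92  92  90  91  90  95 161 193 193 191 192 193 190 191 191 191 191 191]
y 0.024 pred top [207.3 228. ] bottom [218.5 202.7] px/mm 1.99
[ 66  68  67  68  69  68  66  68  67  68  67  69  68  69  68  66  76  88
  92  92  90  94  92  90  92  92  94  92  93  93  90  91  92  92  92  90
  92  90  89  90  86  94 163 193 194 192 192 191 192 190 190 191 191 192]
y -0.024 pred top [309.  227.9] bottom [297.2 202.6] px/mm 1.99
[122 120 122 122 120 121 120 123 122 122 119 122 123 123 124 122 114 107
 100  98  95  97  95  95  93  94  94  93  95  94  94  96  94  94  92  96
  94  93  92  91  92 112 167 190 190 190 190 189 191 190 190 189 191 189]
y -0.027 pred top [315.4 227.9] bottom [302.2 202.6] px/mm 1.99
[121 123 125 122 124 121 119 123 122 119 119 121 124 122 122 121 114 109
 107 105 107 106 105 107 108 105 105 101  99  95  95  93  92  94  93  93
  93  92  93  92  91 112 169 190 190 190 188 190 189 189 188 189 190 187]
```

>>> jog_arm(
  increments=[
    [-3, 0, 15, 0],
    [-3, 0, 30, 0],
    [-3, 0, 42, 0],
    [-3, 0, 50, 0],
    [-3, 0, 50, 0],
  ],
)

```text
time: 18.17
tcp_pos: [0.5791, 0.2798, 0.0805]
tcp_rot: [2.574, -1.795, -0.004]
force: [-0.1, 0.7, -2.5]
width: 0.661
```

>>> jog_arm(
  increments=[
    [0, 0, 0, 0],
    [0, 0, 0, 0],
    [0, 0, 0, 0],
    [0, 0, 0, 0],
  ],
)

```text
time: 18.5
tcp_pos: [0.5811, 0.2809, 0.0836]
tcp_rot: [-2.577, 1.795, -0.002]
force: [0.2, 0.1, -3.4]
width: 0.667
```

```bash
python3 -c "
from h import *
st([.58,.2798,.0543])"
```

```text
18.5 [0.5811 0.2809 0.0836] yaw -69.73 q [0.28 0.53 1.46 0.   1.14 1.49] F [ 0.2  0.1 -3.4] w 62.0
to [0.58, 0.2798, 0.0543] [ 0.6  1.4 29.3]
```

>>> jog_arm(
  increments=[
    [1, 1, 5, 0],
    [1, 1, 10, 0],
    [1, 1, 13, 0],
    [1, 1, 16, 0],
    [1, 1, 18, 0],
  ],
)

```text
time: 18.92
tcp_pos: [0.5795, 0.2794, 0.0639]
tcp_rot: [2.577, -1.795, -0.001]
force: [-0.4, 0.0, -2.9]
width: 0.667
```

>>> jog_arm(
  increments=[
    [0, 0, 0, 0],
    [0, 0, 1, 0],
    [0, 0, 2, 0],
    [0, 0, 3, 0],
    [0, 0, 3, 0],
  ],
)

```text
time: 19.33
tcp_pos: [0.5799, 0.2795, 0.0616]
tcp_rot: [2.578, -1.796, -0.0]
force: [0.2, 1.1, -2.4]
width: 0.665
```

```bash
python3 -c "
from h import *
st([.58,.2798,.0543])"
```

```text
19.33 [0.5799 0.2795 0.0616] yaw -69.73 q [0.28 0.56 1.49 0.   1.1  1.49] F [ 0.2  1.1 -2.4] w 61.9
to [0.58, 0.2798, 0.0543] [-0.3 -0.2  7.3]
```

>>> jog_arm(
  increments=[
    [0, 0, 1, 0],
    [0, 0, 2, 0],
    [0, 0, 3, 0],
    [0, 0, 4, 0],
    [0, 0, 4, 0],
  ],
)

```text
time: 19.75
tcp_pos: [0.5797, 0.2794, 0.0574]
tcp_rot: [2.577, -1.796, -0.0]
force: [0.1, 0.4, -2.7]
width: 0.66
```

>>> jog_arm(
  increments=[
    [0, 0, 1, 0],
    [0, 0, 2, 0],
    [0, 0, 3, 0],
    [0, 0, 3, 0],
  ],
)

```text
time: 20.08
tcp_pos: [0.5799, 0.2794, 0.0545]
tcp_rot: [2.578, -1.796, -0.0]
force: [-0.1, 0.4, -3.5]
width: 0.665
```

>>> jog_arm(
  increments=[
    [0, 0, 0.5, 0],
    [0, 0, 1, 0],
    [0, 0, 1, 0],
  ],
)

```text
time: 20.33
tcp_pos: [0.5799, 0.2795, 0.0544]
tcp_rot: [-2.578, 1.796, -0.0]
force: [-1.6, -0.7, 3.5]
width: 0.666
```

```bash
python3 -c "
from h import *
st()"
```

```text
20.33 [0.5799 0.2795 0.0544] yaw -69.72 q [ 0.28  0.56  1.49 -0.    1.08  1.49] F [-1.6 -0.7  3.5] w 61.9
```

Contact came at the fully-home height (0.0544 against 0.0543 expected). I'll open the gripper, retreat straight up, and check.

>>> jog_arm(
  increments=[
    [0, 0, 0, 0],
    [0, 0, 0, 0],
    [0, 0, 0, 0],
    [0, 0, 0, 0],
    [0, 0, 0, 0],
  ],
  grip=-1,
)

```text
time: 20.75
tcp_pos: [0.58, 0.2795, 0.0536]
tcp_rot: [-2.578, 1.796, -0.0]
force: [-0.3, -0.3, -0.6]
width: 0.964
```

>>> jog_arm(
  increments=[
    [0, 0, 0, 0],
    [0, 0, 0, 0],
    [0, 0, 0, 0],
  ],
)

```text
time: 21.0
tcp_pos: [0.5799, 0.2794, 0.0536]
tcp_rot: [2.578, -1.796, -0.0]
force: [0.0, -0.2, -0.6]
width: 1.0
```

>>> jog_arm(
  increments=[
    [0, 0, -10, 0],
    [0, 0, -30, 0],
    [0, 0, -60, 0],
    [0, 0, -95, 0],
    [0, 0, -130, 0],
  ],
)

```text
time: 21.42
tcp_pos: [0.5794, 0.2793, 0.1854]
tcp_rot: [2.577, -1.795, -0.001]
force: [0.7, 1.0, 0.8]
width: 0.998
```

>>> jog_arm(
  increments=[
    [0, 40, 0, 0],
    [0, 80, 0, 0],
    [0, 120, 0, 0],
    [0, 120, 0, 0],
    [0, 120, 0, 0],
  ],
)

```text
time: 21.83
tcp_pos: [0.4652, 0.2374, 0.1845]
tcp_rot: [2.578, -1.796, -0.0]
force: [0.9, -0.4, 0.5]
width: 0.998
```

Run:
```python
from h import *
st();w=grab("wrist","w14"); u=proj(w,[.58,.28,.09])[0].astype(int);print(u)
x0=max(0,u[0]-100);y0=max(0,u[1]-75);print(x0,y0)
cv2.imwrite("pics/w14b.png",cv2.resize(w["image"][y0:y0+150,x0:x0+200],(800,600),interpolation=cv2.INTER_CUBIC)[:,:,::-1])
```

```text
21.83 [0.4652 0.2374 0.1845] yaw -69.72 q [0.26 0.24 1.65 0.   1.25 1.47] F [ 0.9 -0.4  0.5] w 92.8
[257  55]
157 0
```

View pics/w14b.png

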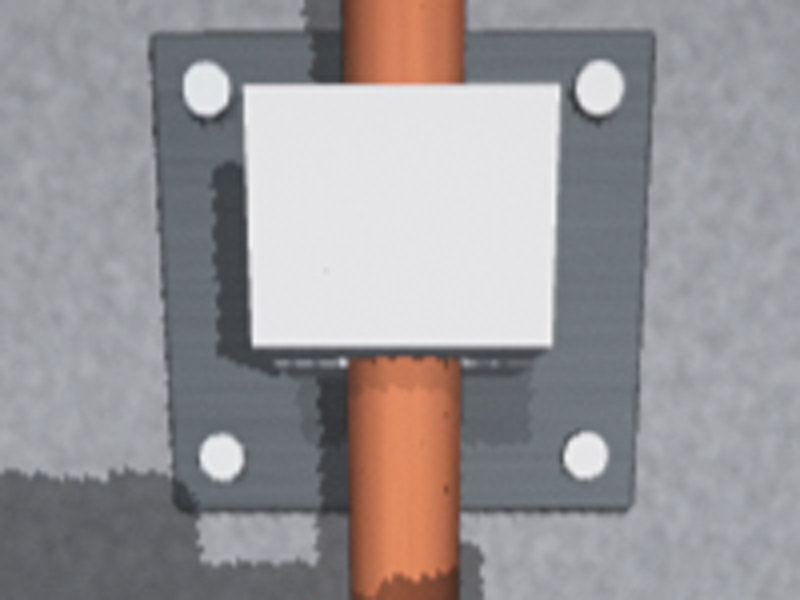

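Run:
```python
from h import *
d=load("w14");P=ray(d,np.array([[243,85],[560,84],[552,346],[252,347]])/4+[157,0]-.4,.092)
print(P.mean(0).round(4),np.linalg.norm(P-np.roll(P,-1,0),axis=1).round(4))
t=grab("top","top9");a=load("top0")["image"].astype(int)
for n,p in dict(a=(.632,-.218,.03),c=(.478,-.38,.03),green=(.388,-.28,.03),purple=(.355,-.17,.03),wrench=(.66,-.005,.005)).items():
    u=proj(t,p)[0].astype(int);print(n,np.abs(a-t["image"])[u[1]-14:u[1]+14,u[0]-14:u[0]+14].mean().round(1))
for n,uv in dict(jar=(224,128),fitting=(132,273)).items(): print(n,np.abs(a-t["image"])[uv[1]-12:uv[1]+12,uv[0]-12:uv[0]+12].mean().round(1))
st();manip.job_done()
```

```text
[0.5806 0.2805 0.092 ] [0.0624 0.0484 0.0624 0.0484]
a 7.5
c 7.4
green 6.5
purple 6.6
wrench 7.6
jar 5.2
fitting 19.2
21.93 [0.4688 0.2382 0.185 ] yaw -69.73 q [ 0.26  0.24  1.65 -0.    1.25  1.47] F [ 0.1 -0.1 -0.1] w 93.0
the job is handed in; nothing more can be done
```

The matching cap, cap_b, is on the pipe stand the right way round and fully home. I released it and handed the job in at 21.9 s.

**How it went:**
- The first attempt to stand the cap on end failed: it fell back flat, about 30 mm from where it had been.
- On the second lift I was shaking the cap at 3 N grip to swing it on end. It slipped out just above the bench and landed upright, which is what I needed, but by luck.
- I then tipped it face down with closed fingers, regripped it at 25 N, turned it to the stand's heading (about 20°) and lowered it slowly.

**Checks on the fit:**
- The tool touched down at 54.4 mm, against 54.3 mm expected. A wrong or reversed cap would have stopped at about 60.3 mm.
- The last wrist picture shows the cap flat over the pipe. Its centre measured (0.5806, 0.2805), within 1 mm of the stand position (0.580, 0.280). Its size measured 62.4 x 48.4 mm.

**Checks on the rest:**
- A before/after comparison of the overhead pictures shows only small differences (5 to 8 grey levels) at the other two caps, the green and purple look-alikes, the wrench and the jar.
- The brass fitting's patch differed more, at 19 levels. I never went near it with the tool, so I take this to be the arm or its shadow, but I did not confirm that.

I viewed 14 pictures, against the budget of 10 plus one or two.

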